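# Push the used analyser cartridge off the ledge into the waste chute

### The job

The large sensor cartridge on the disposal ledge is used up: slide it off the ledge's far edge so that it drops into the waste chute below. Push it along the ledge, do not lift it, and leave the small cartridge and the capped jar where they are on the ledge.

Things in the scene. Friction and masses are not known exactly. Their poses are not given: they have to be found in the camera images.
- station: Fixed disposal station: a white block with a flat grey ledge on top and an open steel chute along its far edge. Origin on the bench; x points from the ledge to the chute, y along the ledge, z up. Ledge: top 130 mm above the origin, x from -90 to +50 mm, y from -175 to +175 mm, no rims.
- ledge_edge (a point): Middle of the ledge's far edge, on its top, above the chute; axes as the station's. The edge runs along y.
- chute_mouth (a point): Centre of the chute's open top, at the height of its walls; axes as the station's, of which it lies at x +112, z +75 mm. Inside, the chute is 125 mm along x and 340 mm along y. Its floor slopes from 51 mm above the bench at the ledge to 13 mm at the far end; its three walls, 5 mm thick, are 75 mm high, 55 mm lower than the ledge.
- big_cartridge_center (a point): Centre of the large used cartridge, a loose white plastic box with a grey label on top: 60 mm along its x, 70 mm along its y, 40 mm high, about 160 g. It stands flat on the ledge in one of three places side by side about 100 mm apart, its x within 0.15 rad of the station's x. It slides under a light push (a few N).
- small_cartridge_center (a point): Centre of the small cartridge, a loose white plastic box with a grey label on top: 40 x 40 mm, 30 mm high, on the ledge; to be left alone.
- jar_center (a point): Centre of the capped jar, upright, 42 mm across and 48 mm high, loose on the ledge; to be left alone.

How it is judged:
At the end, for the whole second after the job is handed in: The large cartridge lies at rest inside the chute, whichever way up: its centre within the chute's walls and at least 30 mm below the ledge's top. The small cartridge and the jar are still on the ledge within 15 mm of where they started (x of big_cartridge_center in the frame of station between 0.05 and 0.175 m and y of big_cartridge_center in the frame of station between -0.17 and 0.17 m and z of big_cartridge_center in the frame of station below 0.1 m and linear speed of big_cartridge below 0.02 m/s and distance of each of small_cartridge_center, jar_center from where it was at the start of the episode below 0.015 m); the robot touches nothing.
It fails at once if the large cartridge is lifted (its centre rises more than 25 mm above where it rests on the ledge) (z of big_cartridge_center in the frame of station above 0.175 m).
It fails at once if the small cartridge or the jar is moved more than 15 mm (distance of any of small_cartridge_center, jar_center from where it was at the start of the episode above 0.015 m).
It also fails if it takes over 29 s, if anything falls off the work surface, if the arm or the gripper's body presses on something with over 40 N, if the wrist force passes 120 N, or if a joint passes its speed limit or range.

### The arm

A 7-joint arm with a two-finger parallel gripper is mounted at the origin on the work surface. World frame = base frame: x ahead of the robot, y to its left, z up, the work surface at z = 0. Lengths are in m, angles in rad, forces in N, time in s.
With the tool pointing down it reaches from about 0.4 to 0.875 m from the base axis. Payload 19.3 kg.
Tool frame: the origin (TCP) lies midway between the tips of the shut fingers; the grasp point (between the pads) lies 19 mm behind it; z points along the fingers, y is the line along which they close (so a half turn about z gives the same grasp; the last joint's range is limited). The gripper opens to 85 mm and grips with 20 to 120 N. Pads are 22 mm wide; open, the fingers measure 114 mm over their backs; the gripper's body (76 mm by 85 mm) begins 54 mm behind the grasp point. The pads swing forward as they close: fully open they stand 13 mm farther back than shut.
Start: joints at [-1.188, 0.521, -0.036, 1.599, 0.021, 1.021, -0.113], TCP at [0.273, 0.562, 0.231] pointing down, gripper open.
Joint ranges: [-2.91, 2.91], [-0.3, 2.13], [-1.5, 1.42], [0.17, 2.43], [-1.26, 4.41], [0.16, 1.93], [-2.52, 2.52]. Speed limits (rad/s): [1.89, 1.89, 2.39, 2.39, 3.01, 3.01, 3.01].

### API

Orientations are given as [roll, pitch, yaw] about the fixed x, y, z axes, in that order (R = Rz(yaw) Ry(pitch) Rx(roll)).
In Python, from workcell import bot gives the robot as it stands.
- The arm moves only by the tool move_arm, never from a script. Its argument "moves" is a list that holds one entry, the list of rows, each a list of 7 numbers: the opening, from 0 (shut) to 1 (fully open), then the shift along the tool's x, y, z in units of 1000 mm (1.0 is 1000 mm), then the turn, a rotation vector about the tool's x, y, z in units of 2 pi rad (1.0 is 2 pi rad). A call has 1 to 5 rows; each row is the pose to reach, as a shift and turn from the pose commanded when the call began, along the tool's axes at that moment, turning the shorter way round; what a row does not reach only later rows make up. A row lasts 1/10 s, in which the tool goes at most 50 mm and 8.59 degrees, less where a joint would pass 70% of its speed; a pose out of reach is approached as far as the arm can. A call with a number of a shift or a turn outside -1 to 1 is refused whole. A call with a gripper value outside its range is refused whole. The fingers move at their own pace and stop on an object; "force" is the grip in N (left out, the last holds). Time passes only in rows, so rows that repeat a pose let the fingers close. It gives the time, the measured TCP pose, the force, the opening and the grip force at its end, in the units of the state.
- bot.observe(): the state, without advancing time (a new reading comes with each control period).
- bot.grab_frame(name): name is "scene" or "top"; returns the picture (420x560x3 uint8, red, green, blue); there is no depth.
- bot.camera_params(name): a dict with "vertical_fov" (degrees; the focal length in pixels is half the picture's height over the tangent of half this angle, whatever the lens; pixels are square), "cx", "cy" (the principal point, pixels), "D" ([k1, k2, p1, p2, k3] as OpenCV has them; the pictures are not rectified), "R" (3x3) and "t" (3): a world point X has camera coordinates R X + t. Camera axes: x right, y down, z forward; pixel columns grow to the right and rows downward; lengths in m; the calibration is good to about 2 mm. A picture is of the moment at which its call begins. camera_params takes no time and is no camera call.
- bot.job_done(): hands the job in; it is judged then, once.
The state is a dict: "clock": time; "qpos": joint angles; "qd": joint speeds; "joint_efforts": joint torques, N m; "position": TCP position; "tool_rot": TCP orientation; "force": force on the tool from outside, world axes, zero at the start; "moment": the same for the moment, N m; "grip_width": finger opening in m; "finger_force": force on a finger pad.
Only numpy, scipy, OpenCV 4.12 (cv2) and the standard library are available. Lean on these libraries where they do the work, as an engineer would, in place of code of your own. Each camera call takes 0.05 s, during which the arm holds its last target. There are 200 camera calls.

## Working session

There is one attempt and no reset: what is moved stays moved. The work goes in short steps, Python scripts to look and compute and a tool call to move; the robot and the scene stay as the last step left them, time stands still between calls to the robot, and variables do not carry over. Pictures are saved under pics/ and viewed, at most 10 in all, crops included, and the job is handed in when it is done.

Besides the shell and the picture viewer there is one more tool, called as name(argument=value, ...), one argument or row to a line, values as JSON. move_arm: Moves the arm, as the interface text tells. Shifts and turns lie within -1 to 1; 1 stands for 1000 mm of shift or 2 pi rad of turn. Its arguments: {"type":"object","properties":{"moves":{"type":"array"},"force":{"type":"number"}},"required":["moves"]}

```bash
mkdir -p pics; python3 - <<'E'
from workcell import bot
import cv2
for n in("scene","top"):
    cv2.imwrite(f"pics/{n}0.png",cv2.resize(bot.grab_frame(n)[:,:,::-1],(800,600),interpolation=cv2.INTER_CUBIC)); print(n,bot.camera_params(n))
s=bot.observe();print(s["clock"],s["position"],s["tool_rot"],s["force"])
E
```

```text
scene {'vertical_fov': 42.891806383811826, 'cx': 275.16493823401163, 'cy': 215.2395106053344, 'D': array([-0.0734741,  0.       ,  0.       ,  0.       ,  0.       ]), 'R': array([[ 0.76764136,  0.64080199,  0.00997788],
       [ 0.55561979, -0.65767784, -0.50867132],
       [-0.31939536,  0.39602104, -0.86090298]]), 't': array([-0.4830173 , -0.22249608,  1.18705054])}
top {'vertical_fov': 47.3415344865596, 'cx': 280.4840377253398, 'cy': 210.87551245615336, 'D': array([-0.15270887,  0.        ,  0.        ,  0.        ,  0.        ]), 'R': array([[ 0.02616471, -0.99946235,  0.01975904],
       [-0.98457863, -0.02918516, -0.172491  ],
       [ 0.17297493, -0.01494115, -0.98481289]]), 't': array([0.03947468, 0.60371421, 0.70866591])}
0.1 [0.27332814 0.56173294 0.23079536] [-3.14056988e+00  5.07504270e-05  2.68875974e+00] [-0.00864503 -0.1227142   0.05323933]
```

View pics/scene0.png

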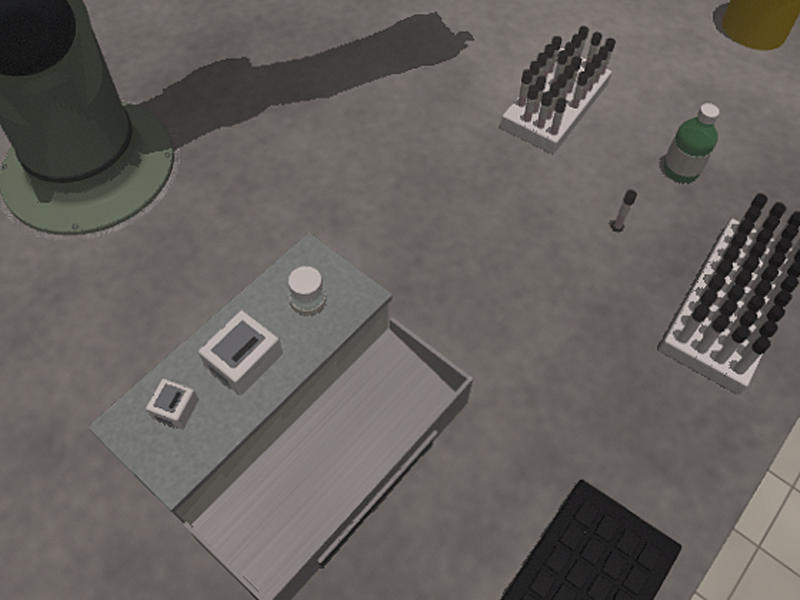

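View pics/top0.png

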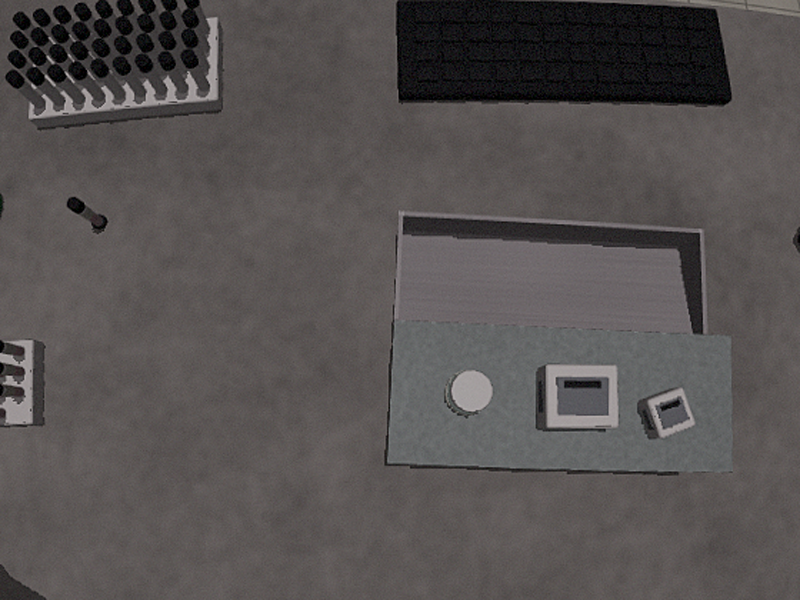

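The large cartridge is in the middle place. The jar is on the +y side and the small cartridge on the -y side. Next I crop closer to get the corners.

```bash
python3 - <<'E'
import cv2,numpy as np
from workcell import bot
# crops x5 from native: scene x120..220? and top
a=bot.grab_frame("scene")[:,:,::-1]; b=bot.grab_frame("top")[:,:,::-1]
A=cv2.resize(a[200:300,95:235],None,fx=5.5,fy=5.5,interpolation=cv2.INTER_CUBIC)
B=cv2.resize(b[240:315,300:500],None,fx=4,fy=4,interpolation=cv2.INTER_CUBIC)
cv2.imwrite("pics/a.png",A);cv2.imwrite("pics/b.png",B)
E
```

```text
(no output)
```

View pics/a.png

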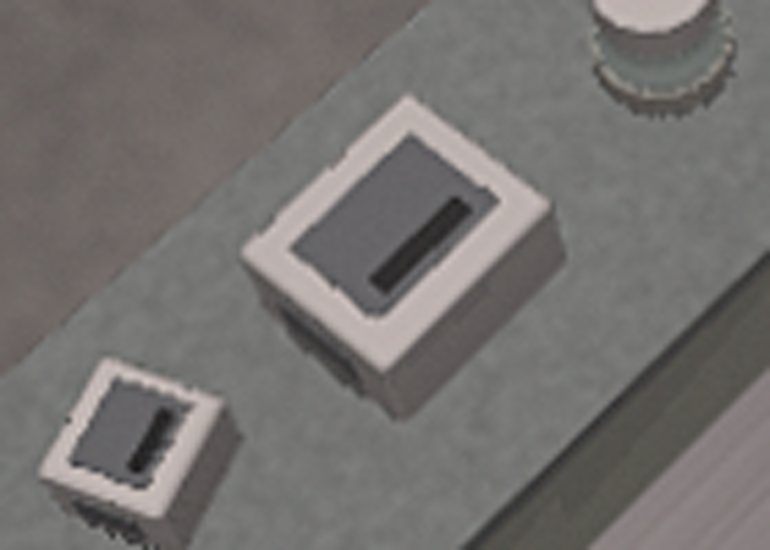

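View pics/b.png

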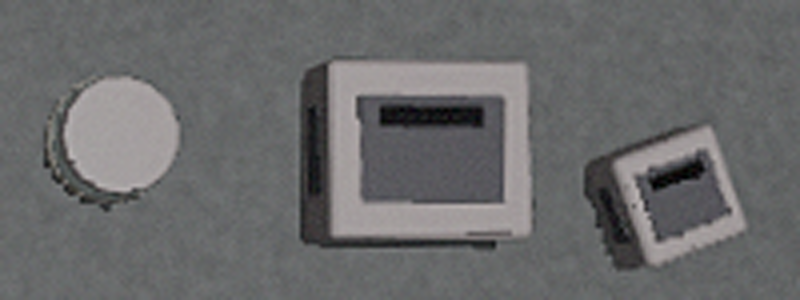

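Scene crop: the large top corners are at (407,95), (551,207), (383,372) and (243,252). Top crop: they are at (328,240), (330,60), (528,64) and (530,238). I'll triangulate these, along with the ledge, small cartridge and jar points.

```bash
cat > h.py <<'E'
import numpy as np,cv2
from workcell import bot
def setup(n):
    c=bot.camera_params(n); f=210/np.tan(np.radians(c["vertical_fov"])/2)
    return np.array([[f,0,c["cx"]],[0,f,c["cy"]],[0,0,1]]),c["D"],np.c_[c["R"],c["t"]]
def und(n,p):
    K,D,P=setup(n); return cv2.undistortPoints(np.array(p,float).reshape(-1,1,2),K,D)[:,0].T,P
def tri(ps,pt):
    a,P=und("scene",ps); b,Q=und("top",pt)
    X=cv2.triangulatePoints(P,Q,a,b); return (X[:3]/X[3]).T
E
python3 - <<'E'
from h import *
np.set_printoptions(precision=4,suppress=True)
sc=lambda L:(np.array(L)/5.5+[95,200]); tc=lambda L:np.array(L)/4+[300,240]
f=lambda L:np.array(L)*.7
led=tri(f([(310,234),(391,296),(174,510),(90,427)]),f([(387,465),(393,319),(731,336),(732,472)]))
big=tri(sc([(407,95),(551,207),(383,372),(243,252)]),tc([(328,240),(330,60),(528,64),(530,238)]))
sm=tri(sc([(110,357),(225,402),(158,517),(40,472)]),tc([(648,265),(612,160),(712,125),(747,227)]))
jar=tri(f([(305,280)]),tc([(122,134)]))
for n,a in zip(("ledge nj fj fs ns","big","small","jar"),(led,big,sm,jar)):
    print(n);print(a,a.mean(0)); 
    if len(a)>1: print(np.linalg.norm(np.roll(a,-1,0)-a,axis=1))
ey=(led[0]+led[1]-led[2]-led[3])[:2]; yaw=np.arctan2(-ey[0],ey[1]); print("station yaw",yaw)
b=(big[0]+big[1]-big[2]-big[3])[:2]; print("big yaw",np.arctan2(-b[0],b[1]))
E2=led.mean(0); R=np.array([[np.cos(yaw),np.sin(yaw)],[-np.sin(yaw),np.cos(yaw)]])
for a in (led,big,sm,jar): print((a[:,:2]-E2[:2])@R.T-[.02,0])
s=bot.observe();print(s["position"],s["tool_rot"])
E
```

```text
ledge nj fj fs ns
[[ 0.4297  0.0684  0.1266]
 [ 0.5706  0.0645  0.1296]
 [ 0.564  -0.2825  0.1328]
 [ 0.4248 -0.2802  0.1317]] [ 0.4973 -0.1074  0.1301]
[0.141  0.3471 0.1393 0.3486]
big
[[ 0.4673 -0.0784  0.1679]
 [ 0.5268 -0.0786  0.1702]
 [ 0.5271 -0.1465  0.1703]
 [ 0.4691 -0.1462  0.1701]] [ 0.4976 -0.1124  0.1696]
[0.0596 0.0679 0.0579 0.0678]
small
[[ 0.46   -0.1914  0.1608]
 [ 0.4954 -0.1794  0.1604]
 [ 0.5076 -0.2153  0.1622]
 [ 0.4726 -0.2275  0.162 ]] [ 0.4839 -0.2034  0.1613]
[0.0373 0.038  0.0371 0.0383]
jar
[[ 0.5005 -0.0076  0.1804]] [ 0.5005 -0.0076  0.1804]
station yaw -0.01635114282511652
big yaw 0.015904404905488136
[[-0.0905  0.1747]
 [ 0.0505  0.1731]
 [ 0.0496 -0.174 ]
 [-0.0896 -0.1739]]
[[-0.0505  0.0285]
 [ 0.009   0.0293]
 [ 0.0104 -0.0385]
 [-0.0475 -0.0392]]
[[-0.0559 -0.0845]
 [-0.0207 -0.072 ]
 [-0.0079 -0.1077]
 [-0.0427 -0.1205]]
[[-0.0184  0.0999]]
[0.2734 0.5618 0.231 ] [-3.141   0.      2.6888]
```

The measured sizes and heights match the text. The plan is to half-open the fingers in line with y, go behind the back face (x≈0.467, y≈-0.112) and push along +x.

move_arm(
  moves=[
    [[0.47,-0.222,-0.114,-0.02,0,0,-0.0721],[0.47,-0.222,-0.114,-0.02,0,0,-0.0721],[0.47,-0.222,-0.114,-0.02,0,0,-0.0721],[0.47,-0.222,-0.114,-0.02,0,0,-0.0721],[0.47,-0.222,-0.114,-0.02,0,0,-0.0721]],
  ],
)

```text
clock: 0.7
position: [0.4224, 0.3628, 0.2513]
tool_rot: [3.142, 0.0, -3.141]
force: [2.1, 0.7, -0.9]
grip_width: 0.0403
finger_force: 0.0
```

move_arm(
  moves=[
    [[0.47,0,-0.475,0,0,0,0],[0.47,0,-0.475,0,0,0,0],[0.47,0,-0.475,0,0,0,0],[0.47,0,-0.475,0,0,0,0],[0.47,0,-0.475,0,0,0,0]],
  ],
)

```text
clock: 1.2
position: [0.4211, 0.1127, 0.2512]
tool_rot: [3.141, 0.0, -3.141]
force: [0.6, -0.4, -0.9]
grip_width: 0.0402
finger_force: 0.0
```

move_arm(
  moves=[
    [[0.47,0,-0.225,0,0,0,0],[0.47,0,-0.225,0,0,0,0],[0.47,0,-0.225,0,0,0,0],[0.47,0,-0.225,0,0,0,0],[0.47,0,-0.225,0,0,0,0]],
  ],
)

```text
clock: 1.7
position: [0.4208, -0.1141, 0.2513]
tool_rot: [-3.141, 0.0, 3.138]
force: [0.5, 0.7, 0.6]
grip_width: 0.0396
finger_force: 0.0
```

move_arm(
  moves=[
    [[0.47,0,0.001,0.04,0,0,0],[0.47,0,0.001,0.08,0,0,0],[0.47,0,0.001,0.11,0,0,0],[0.47,0,0.001,0.11,0,0,0],[0.47,0,0.001,0.11,0,0,0]],
  ],
)

```text
clock: 2.2
position: [0.4216, -0.1094, 0.1416]
tool_rot: [-3.142, -0.001, -3.142]
force: [-0.1, -0.6, 0.1]
grip_width: 0.0399
finger_force: 0.0
```

```bash
python3 - <<'E'
from workcell import bot
import cv2
a=bot.grab_frame("scene")[:,:,::-1]
cv2.imwrite("pics/c.png",cv2.resize(a[130:370,40:340],None,fx=2.5,fy=2.5,interpolation=cv2.INTER_CUBIC))
E
```

```text
(no output)
```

View pics/c.png

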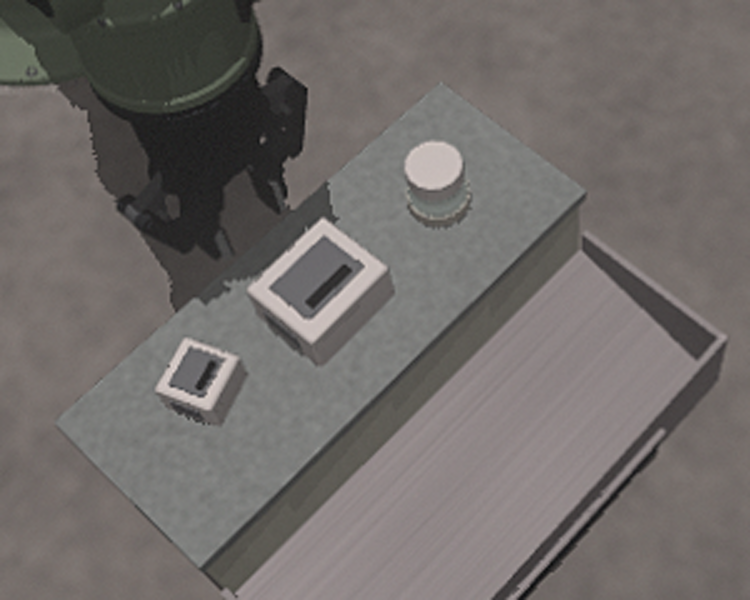

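The fingertips (crop (280,205) and (220,250)) sit squarely behind the cartridge, and the neighbours are clear of the path. Pushing now.

move_arm(
  moves=[
    [[0.47,-0.02,0,0,0,0,0],[0.47,-0.03,0,0,0,0,0],[0.47,-0.037,0,0,0,0,0],[0.47,-0.044,0,0,0,0,0],[0.47,-0.052,0,0,0,0,0]],
  ],
)

```text
clock: 2.75
position: [0.4735, -0.1094, 0.1413]
tool_rot: [3.142, -0.0, -3.142]
force: [-2.7, -0.1, 2.4]
grip_width: 0.0399
finger_force: 1.4
```

move_arm(
  moves=[
    [[0.47,-0.008,0,0,0,0,0],[0.47,-0.016,0,0,0,0,0],[0.47,-0.024,0,0,0,0,0],[0.47,-0.032,0,0,0,0,0],[0.47,-0.04,0,0,0,0,0]],
  ],
)

```text
clock: 3.25
position: [0.5142, -0.1093, 0.141]
tool_rot: [-3.142, -0.0, -3.141]
force: [-3.9, 0.0, 2.2]
grip_width: 0.0401
finger_force: 1.5
```

```bash
python3 - <<'E'
from workcell import bot
import cv2
a=bot.grab_frame("scene")[:,:,::-1]
cv2.imwrite("pics/d.png",cv2.resize(a[130:370,40:340],None,fx=2.5,fy=2.5,interpolation=cv2.INTER_CUBIC))
E
```

```text
(no output)
```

View pics/d.png

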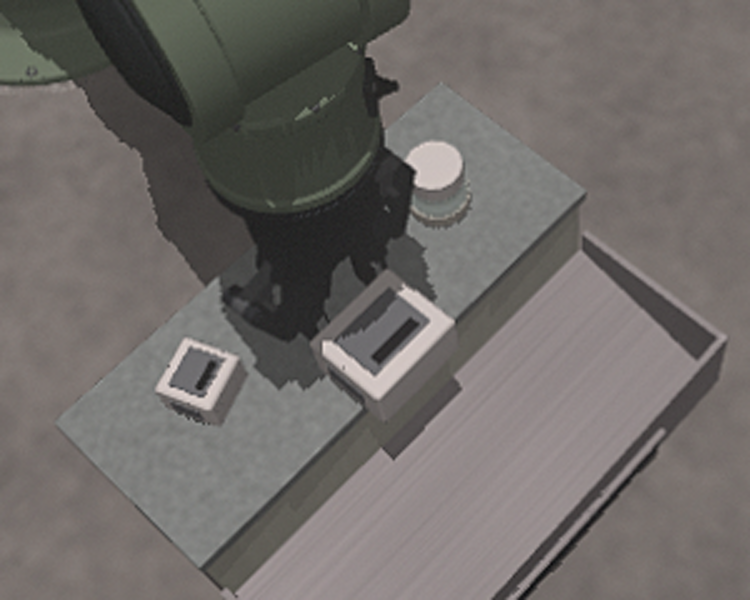

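The cartridge at (390,335) slides straight and already overhangs the edge. The jar at (435,165) and the small cartridge at (200,370) have not moved, so I keep pushing.

move_arm(
  moves=[
    [[0.47,-0.01,0,0,0,0,0],[0.47,-0.02,0,0,0,0,0],[0.47,-0.03,0,0,0,0,0],[0.47,-0.04,0,0,0,0,0],[0.47,-0.05,0,0,0,0,0]],
  ],
)

```text
clock: 3.8
position: [0.5646, -0.1092, 0.141]
tool_rot: [-3.142, 0.0, -3.141]
force: [1.2, 0.2, 0.0]
grip_width: 0.0402
finger_force: 0.0
```

move_arm(
  moves=[
    [[0.47,-0.01,0,0,0,0,0],[0.47,-0.02,0,0,0,0,0],[0.47,-0.03,0,0,0,0,0],[0.47,-0.03,0,0,0,0,0],[0.47,-0.03,0,0,0,0,0]],
  ],
)

```text
clock: 4.3
position: [0.5934, -0.1093, 0.1409]
tool_rot: [-3.142, -0.0, -3.141]
force: [0.7, -0.5, -0.9]
grip_width: 0.0402
finger_force: 0.0
```

```bash
python3 - <<'E'
from workcell import bot
import cv2
a=bot.grab_frame("scene")[:,:,::-1]
cv2.imwrite("pics/e.png",cv2.resize(a[130:420,40:340],None,fx=2,fy=2,interpolation=cv2.INTER_CUBIC))
E
```

```text
(no output)
```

View pics/e.png

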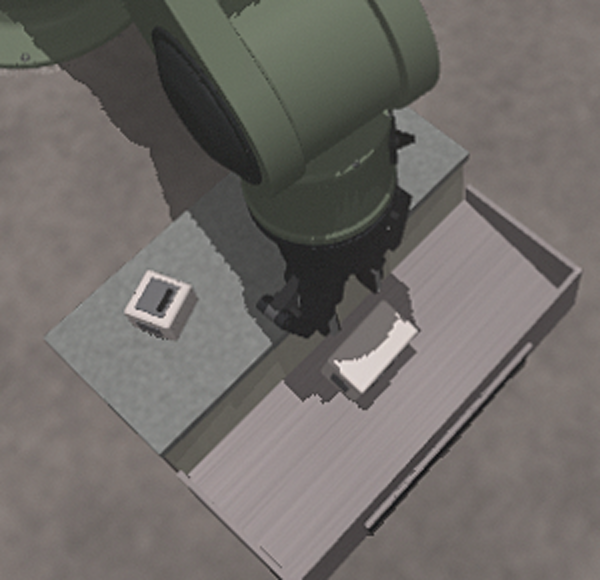

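The cartridge is in the chute at (375,350). I'll lift clear, move back and check.

move_arm(
  moves=[
    [[0.47,0,0,-0.04,0,0,0],[0.47,0,0,-0.08,0,0,0],[0.47,0,0,-0.12,0,0,0],[0.47,0.04,0,-0.13,0,0,0],[0.47,0.08,0,-0.13,0,0,0]],
  ],
)

```text
clock: 4.85
position: [0.513, -0.1094, 0.2726]
tool_rot: [-3.141, 0.003, -3.141]
force: [-0.1, -0.3, -0.7]
grip_width: 0.0403
finger_force: 0.0
```

move_arm(
  moves=[
    [[0.47,0.04,0.05,0,0,0,0],[0.47,0.08,0.1,0,0,0,0],[0.47,0.08,0.15,0,0,0,0],[0.47,0.08,0.2,0,0,0,0],[0.47,0.08,0.25,0,0,0,0]],
  ],
)

```text
clock: 5.35
position: [0.433, 0.1187, 0.2717]
tool_rot: [3.141, 0.001, 3.141]
force: [2.0, 0.4, -0.3]
grip_width: 0.0399
finger_force: 0.0
```

move_arm(
  moves=[
    [[0.47,0,0.1,0,0,0,0],[0.47,0,0.1,0,0,0,0],[0.47,0,0.1,0,0,0,0],[0.47,0,0.1,0,0,0,0],[0.47,0,0.1,0,0,0,0]],
  ],
)

```text
clock: 5.85
position: [0.434, 0.2161, 0.2711]
tool_rot: [-3.141, -0.0, 3.141]
force: [-0.5, -0.8, 0.7]
grip_width: 0.0402
finger_force: 0.0
```

```bash
python3 - <<'E'
from workcell import bot
import cv2,numpy as np
a=bot.grab_frame("top")[:,:,::-1][130:340,250:530]
b=bot.grab_frame("scene")[:,:,::-1][150:360,40:320]
cv2.imwrite("pics/f.png",cv2.resize(np.hstack([a,b]),(800,300),interpolation=cv2.INTER_CUBIC))
E
```

```text
(no output)
```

View pics/f.png

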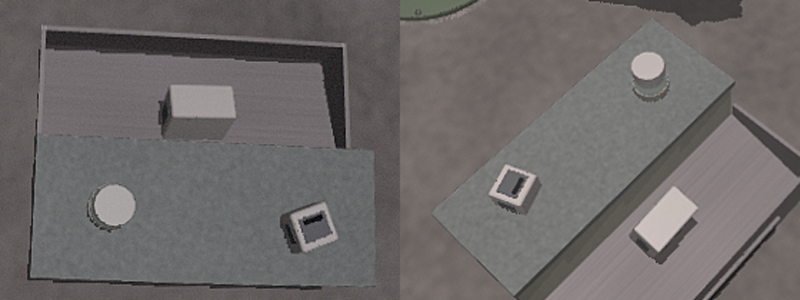

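The cartridge stands on its side in the chute. Its top face is at about (202,101) in the left panel and (667,217) in the right. The neighbours are unmoved. A quick number check on position and rest before handing in.

```bash
python3 - <<'E'
from h import *
k=280/400
X=tri([(267*k+40,217*k+150)],[(202*k+250,101*k+130)])[0]
y=-.0164;d=X[:2]-[.4973,-.1074]
print(X,np.cos(y)*d[0]+np.sin(y)*d[1]-.02,-np.sin(y)*d[0]+np.cos(y)*d[1])
g=[cv2.GaussianBlur(bot.grab_frame("top"),(5,5),0).astype(int)[185:230,355:425] for _ in range(8)]
print(abs(g[1]-g[0]).mean(),abs(g[7]-g[0]).mean(),abs(g[7]-g[0]).max())
E
```

```text
[ 0.61546147 -0.10900088  0.10058883] 0.09817183014325177 0.0003371014555419976
0.561058201058201 0.6104761904761905 4
```

The top face is at z≈0.10, so the centre is near 0.07. Station x≈0.1 and y≈0, and it is at rest.

```bash
python3 -c "
from workcell import bot
print(bot.job_done())"
```

```text
the job is handed in; nothing more can be done
None
```

The large cartridge was pushed off the ledge and lies at rest in the chute, the small cartridge and jar look unmoved in the final pictures, and the job is handed in (no verdict was returned).

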